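Seal the blue sample jar and count it

TASK

Using only the fingertips, gently press the blue lid straight down until it is fully home on its jar, then press the green key of the grey bench counter right down to count the jar, let the key come up again and withdraw. Do not press the green key before the lid is home; leave the blue jar standing where it is, without lifting it. Do not touch the red and white keys, the yellow-lidded jar (its lid is meant to stay loose), the white-lidded jar, the vial or the forceps.

Things in the scene. Friction and masses are not known exactly. Their poses are not given: they have to be found in the camera images.
- blue_jar: Loose clear sample jar with a paper label and a blue lid, standing on the bench; 60 mm diameter, weighs 0.17 to 0.32 kg with its lid. Origin: centre of its underside, z up. Its top (lid top) is 90 mm above the bench when the lid is all the way up and 78 mm when the lid is home. The clear shoulder ends 56 mm up; the pale neck shows between shoulder and a raised lid.
- blue_lid_top (a point): Centre of the flat top of the blue push-on lid (54 mm diameter, 20 mm tall); 78 mm above the bench when the lid is home, at the start 7 to 12 mm higher.
- blue_lid (a joint): How far the blue lid has been pushed down on its neck: 0 = 12 mm proud, 0.012 m = fully home against a hard stop. Stiff sliding fit: moves at about 3 N of push and stays where it is left; starts at 0 to 0.005.
- yellow_jar: Loose jar of the same shape and size with a yellow lid that stands proud; leave it alone. Origin: centre of its underside.
- yellow_lid_top (a point): Centre of the top of the yellow lid, 85 to 90 mm above the bench; it must stay there.
- white_jar: Loose jar of the same shape with a white lid already home (78 mm tall overall, 60 mm diameter); leave it alone. Origin: centre of its underside.
- counter: Grey bench counter fixed to the bench, 120 x 200 x 36 mm, with a black display along its far edge and a row of three round keys (green, red, white, in any order) 60 mm apart along its y axis, 22 mm on its -x side. Origin: centre of its underside.
- green_key_top (a point): Centre of the flat top of the green round key (28 mm diameter); pressing goes straight down, travel 6 mm, spring, about 4 N when fully down, then a hard stop. About 58 mm above the bench when up.
- green_key (a joint): Green key: 0 = up at rest, 0.006 m = fully down; it springs back by itself.
- red_key_top (a point): Centre of the top of the red key, same shape as the green one; do not touch.
- red_key (a joint): Red key: 0 = up at rest, 0.006 m = fully down; it springs back by itself.
- white_key_top (a point): Centre of the top of the white key, same shape as the green one; do not touch.
- white_key (a joint): White key: 0 = up at rest, 0.006 m = fully down; it springs back by itself.
- green_key_base: Fixed black housing of the green key, 44 mm diameter, its top 48 mm above the bench; the pressed key still stands 4 mm above it (see its point and joint).
- red_key_base: Fixed black housing of the red key.
- white_key_base: Fixed black housing of the white key.
- forceps: Loose steel forceps lying flat, 106 x 18 x 6 mm, long along its own x; leave alone. Origin: middle, on the bench.
- vial: Loose small vial, 26 mm diameter, 55 mm tall, white cap; leave alone. Origin: centre of its underside.

How it is judged:
By the outcome, as a careful person would: the job done as asked, in the order asked, and still so for the second after the job is handed in, with the robot touching nothing.
It also fails if it takes over 42 s, if anything falls off the work surface, if the arm or the gripper's body presses on something with over 40 N, if the wrist force passes 120 N, or if a joint passes its speed limit or range.

ROBOT

A 6-joint arm with a two-finger parallel gripper is mounted at the origin on the work surface. World frame = base frame: x ahead of the robot, y to its left, z up, the work surface at z = 0. Lengths are in mm, angles in rad, forces in N, time in s.
With the tool pointing down it reaches from about 275 to 725 mm from the base axis. Payload 5.6 kg.
Tool frame: the origin (TCP) lies on the centre line of the jaws, within the pads' length; the fingertips stand 19 mm ahead of it and the grasp point (between the pads) is the TCP (manip.tcp_to_tips is the distance from the TCP to the fingertips, in mm); z points along the fingers, y is the line along which they close (so a half turn about z gives the same grasp; the last joint's range is limited). The gripper opens to 85 mm and grips with 20 to 120 N. Pads are 22 mm wide; open, the fingers measure 114 mm over their backs; the gripper's body (76 mm by 85 mm) begins 54 mm behind the grasp point. The pads swing forward as they close: fully open they stand 13 mm farther back than shut.
Start: joints at [-0.938, 0.255, 0.108, 0, -1.424, -0.285], TCP at [187.476, -517.055, 250.283] pointing down, gripper open.
Joint ranges: [-2.95, 2.95], [-1.21, 1.97], [-1.09, 1.5], [-2.87, 1.71], [-2.94, -0.07], [-3.05, 3.05]. Speed limits (rad/s): [2.57, 2.57, 3.14, 3.14, 3.14, 3.14].

INTERFACE

Orientations are given as a rotation vector (axis times angle).
In Python, from station import manip gives the robot as it stands.
- The arm moves only by the tool send_rows, never from a script. Its argument "increments" is a list of rows, each a list of 7 numbers: the turn, a rotation vector about the tool's x, y, z in degrees, then the shift along the tool's x, y, z in m, then the opening, from 0 (shut) to 1 (fully open). In form: [[ax, ay, az, tx, ty, tz, fingers], ...]. A call has 1 to 8 rows; each row is the pose to reach, as a shift and turn from the pose commanded when the call began, along the tool's axes at that moment; what a row does not reach only later rows make up. A row lasts 1/12 s, in which the tool goes at most 41.7 mm and 7.16 degrees, less where a joint would pass 70% of its speed; a pose out of reach is approached as far as the arm can. A call with a gripper value outside its range is refused whole. The fingers move at their own pace and stop on an object; "grip_force" is the grip in N (left out, the last holds). Time passes only in rows, so rows that repeat a pose let the fingers close. It gives the time, the measured TCP pose, the force, the opening and the grip force at its end, in the units of the state.
- manip.sense(): the state, without advancing time (a new reading comes with each control period).
- manip.capture(name): name is "scene" or "top"; returns a dict with "img" (420x560x3 uint8, red, green, blue), "vertical_fov" (degrees; the focal length in pixels is half the picture's height over the tangent of half this angle, whatever the lens; pixels are square), "cx", "cy" (the principal point, pixels), "extrinsics" (4x4, takes a point from camera to world coordinates). Camera axes: x right, y down, z forward; pixel columns grow to the right and rows downward; lengths in mm; the calibration is good to about 2 mm. A picture is of the moment at which its call begins. There is no depth.
- manip.sign_off(): hands the job in; it is judged then, once.
The state is a dict: "time": time; "joint_pos": joint angles; "joint_vel": joint speeds; "joint_efforts": joint torques, N m; "eef_pos": TCP position; "tool_rot": TCP orientation; "wrist_force": force on the tool from outside, world axes, zero at the start; "wrist_torque": the same for the moment, N m; "finger_gap": finger opening in mm; "gripper_force": force on a finger pad.
Only numpy, scipy, OpenCV 4.12 (cv2) and the standard library are available. Lean on these libraries where they do the work, as an engineer would, in place of code of your own. Each camera call takes 0.05 s, during which the arm holds its last target. There are 200 camera calls.

## Working session

There is one attempt and no reset: what is moved stays moved. The work goes in short steps, Python scripts to look and compute and a tool call to move; the robot and the scene stay as the last step left them, time stands still between calls to the robot, and variables do not carry over. Pictures are saved under pics/ and viewed, at most 10 in all, crops included, and the job is handed in when it is done.

Besides the shell and the picture viewer there is one more tool, called after "Request:" as name([rows], argument=value, ...), one row to a line, values as JSON. send_rows: Moves the arm, as the interface text tells. Its arguments: {"type":"object","properties":{"increments":{"type":"array","items":{"type":"array","items":{"type":"number"}}},"grip_force":{"type":"number"}},"required":["increments"]}

```bash
mkdir -p pics; ls
python3 - <<'E'
from station import manip
import cv2,numpy as np
s=manip.sense();print(s)
for n in("scene","top"):
    c=manip.capture(n);cv2.imwrite(f"pics/{n}0.png",c["img"][:,:,::-1]);print(n,c["vertical_fov"],c["cx"],c["cy"],c["extrinsics"])
    np.savez(f"{n}0.npz",**c)
E
```

```text
pics
{'time': 0.0, 'joint_pos': array([-9.38414312e-01,  2.55763269e-01,  1.07004928e-01, -4.65448967e-04,
       -1.42390651e+00, -2.84565717e-01]), 'joint_vel': array([-0.00026822, -0.00025588,  0.00027818,  0.00069567, -0.00108774,
        0.00023281]), 'joint_efforts': array([ 7.10773384e-04, -3.86621583e+01,  2.37941033e+01,  5.36523074e+00,
       -6.08975562e-03,  3.05893934e-05]), 'eef_pos': array([ 187.34404296, -516.62059662,  249.38875533]), 'tool_rot': array([ 5.43420814e-01, -3.09381440e+00, -2.95162516e-03]), 'wrist_force': array([-0.22364208, -0.06967636, -0.29343321]), 'wrist_torque': array([ 0.06143524, -0.00878225, -0.00909851]), 'gripper_force': 0.0, 'finger_gap': 85.73959805652848}
scene 57.02114225927865 283.31474265202934 212.85085130729055 [[-3.77816410e-01  7.89139344e-01 -4.84266307e-01  8.47845460e+02]
 [ 9.25751480e-01  3.13240253e-01 -2.11812988e-01  1.97579608e+02]
 [-1.54582623e-02 -5.28336673e-01 -8.48894223e-01  6.67301418e+02]
 [ 0.00000000e+00  0.00000000e+00  0.00000000e+00  1.00000000e+00]]
top 49.71767980996875 277.60431813856275 206.674830543998 [[-4.58028065e-03 -9.77926587e-01  2.08898568e-01  3.35904731e+02]
 [-9.99979006e-01  5.43668313e-03  3.52559854e-03  3.24558600e+01]
 [-4.58349187e-03 -2.08878034e-01 -9.77930958e-01  9.67603788e+02]
 [ 0.00000000e+00  0.00000000e+00  0.00000000e+00  1.00000000e+00]]
```

View pics/scene0.png

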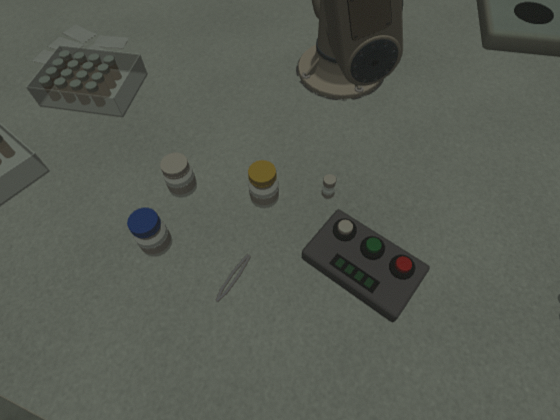

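View pics/top0.png

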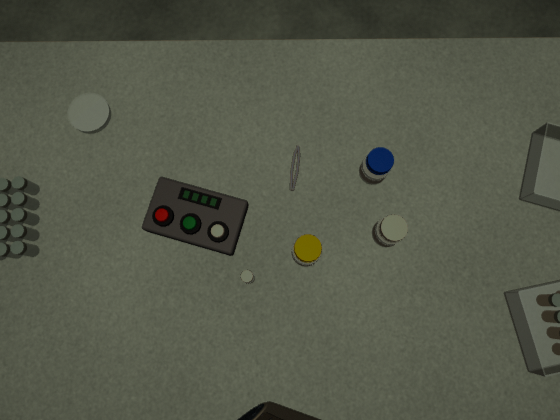

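The scene view shows the blue lid at about (145,222) and the green key at (374,245). The top view shows them at (380,160) and (190,223). Next I'll triangulate both.

```bash
cat > h.py <<'E'
import cv2,numpy as np
def ray(c,u,v):
    f=210/np.tan(np.radians(float(c["vertical_fov"]))/2);E=c["extrinsics"]
    d=E[:3,:3]@np.array([(u-c["cx"])/f,(v-c["cy"])/f,1]);return E[:3,3],d/np.linalg.norm(d)
def plane(c,uv,z):
    o,d=ray(c,*uv);return o+d*(z-o[2])/d[2]
def tri(a,ua,b,ub):
    o,d=ray(a,*ua);p,e=ray(b,*ub)
    t=np.linalg.lstsq(np.c_[d,-e],p-o,rcond=None)[0]
    A,B=o+t[0]*d,p+t[1]*e;return (A+B)/2,np.linalg.norm(A-B)
def mask(img,lo,hi,near,r=30):
    m=cv2.inRange(cv2.cvtColor(img,cv2.COLOR_RGB2HSV),lo,hi)
    k=np.zeros_like(m);cv2.circle(k,near,r,255,-1);m&=k
    n,l,s,c=cv2.connectedComponentsWithStats(m)
    i=1+np.argmax(s[1:,4]);return (l==i).astype(np.uint8)*255,s[i],c[i]
E
python3 - <<'E'
from h import *
S=dict(np.load("scene0.npz"));T=dict(np.load("top0.npz"))
B=((105,120,40),(130,255,255));G=((45,90,30),(85,255,255));R=((0,130,60),(8,255,255));Y=((18,130,60),(32,255,255))
for n,(lo,hi),a,b,z in[("blue",B,(145,222),(380,160),85),("green",G,(374,245),(190,223),58),("red",R,(403,265),(162,215),58),("yel",Y,(262,172),(308,248),87)]:
    out=[]
    for c,p in((S,a),(T,b)):
        m,s,ce=mask(c["img"],lo,hi,p,22);V=cv2.cvtColor(c["img"],cv2.COLOR_RGB2HSV)[:,:,2]
        v=V[m>0];t,_=cv2.threshold(v.reshape(-1,1),0,255,cv2.THRESH_OTSU)
        e=cv2.fitEllipse(max(cv2.findContours(((m>0)&(V>t)).astype(np.uint8),0,2)[0],key=cv2.contourArea))
        print(n,s,ce.round(1),"otsu",t,np.percentile(v,[5,25,50,75,95]),np.round(e[0],1),np.round(e[1],1))
        out.append(ce)
    print(tri(S,out[0],T,out[1]),plane(S,out[0],z),plane(T,out[1],z))
im=[cv2.resize(c["img"][y-30:y+30,x-40:x+40],(400,300),interpolation=2) for c,(x,y) in((S,(145,225)),(T,(380,165)),(S,(374,245)),(T,(190,223)))]
cv2.imwrite("pics/c.png",np.vstack([np.hstack(im[:2]),np.hstack(im[2:])])[:,:,::-1])
E
```

```text
blue [128 208  30  26 579] [142.1 220.4] otsu 74.0 [78. 81. 82. 83. 84.] [142.  220.1] [22.5 30.1]
blue [367 147  27  25 517] [380.3 159.4] otsu 69.0 [74.8 81.  82.  83.  84. ] [380.3 159.1] [23.4 25.4]
(array([ 621.84817587, -173.94562971,   84.24528679]), np.float64(0.024715004700471)) [ 622.13661694 -173.45195054   85.        ] [ 621.61096517 -173.78036616   85.        ]
green [366 237  16  15 174] [373.3 244.2] otsu 57.0 [46. 62. 66. 67. 69.] [373.2 243.9] [11.9 14.3]
green [183 216  13  13 134] [189.  222.3] otsu 53.0 [38.65 57.5  63.   66.   68.  ] [188.7 222.3] [10.7 11.7]
(array([499.50736163, 217.4878561 ,  53.58937437]), np.float64(0.025060414210940046)) [502.0146262  217.33273513  58.        ] [498.71550063 216.60737748  58.        ]
red [396 256  16  15 185] [403.6 263.3] otsu 85.0 [72.2 92.  96.  97.  99. ] [403.8 263.3] [11.8 15.2]
red [155 209  13  12 128] [161.  214.4] otsu 96.0 [ 73.4  104.75 111.   114.   115.  ] [161.1 214.2] [10.9 11.5]
(array([516.23442157, 275.46565273,  53.9726308 ]), np.float64(0.10920749120235859)) [518.42815554 274.9007033   58.        ] [515.43203936 274.44973688  58.        ]
yel [248 161  28  22 477] [261.5 171.3] otsu 91.0 [ 91. 104. 104. 105. 106.] [261.5 170.8] [20.4 26.4]
yel [294 234  28  29 622] [307.5 247.8] otsu 95.0 [ 86.1 113.  113.  114.  114. ] [307.7 247.3] [25.9 26.8]
(array([442.47218073, -22.68800544,  81.64435241]), np.float64(0.3003220629329021)) [446.22222615 -20.81742936  87.        ] [441.77259069 -22.21523502  87.        ]
```

View pics/c.png

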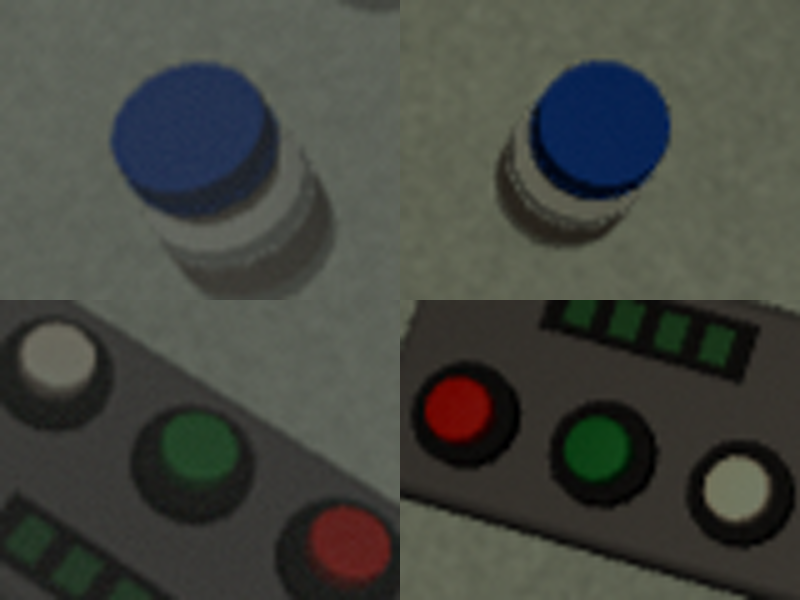

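The crops show the blue lid standing proud with its top face clear. The green key sits between red and white, and its triangulated centre agrees across both views. Next: work out the move in tool axes.

```bash
cat >> h.py <<'E'
from scipy.spatial.transform import Rotation as Ro
def shift(R0,frm,to): return (R0.T@(np.array(to)-np.array(frm))/1000).round(4)
E
python3 - <<'E'
from h import *
from station import manip
S=dict(np.load("scene0.npz"));T=dict(np.load("top0.npz"))
print("tips",manip.tcp_to_tips)
for a,b in(((142,220.1),(380.3,159.1)),((373.2,243.7),(188.8,222.1))): print(tri(S,a,T,b))
s=manip.sense();R=Ro.from_rotvec(s["tool_rot"]).as_matrix();print(R.round(4))
P=[187.476,-517.055,250.283]
print(shift(R,P,[622,-173.7,250]),shift(R,[622,-173.7,250],[500,217.2,250]))
E
```

```text
tips 19.0
(array([ 621.98440463, -173.53613483,   85.73611018]), np.float64(0.1228314633574361))
(array([499.5582732 , 217.24935715,  55.42959406]), np.float64(0.48022888391478813))
[[-9.401e-01 -3.408e-01 -6.000e-04]
 [-3.408e-01  9.401e-01  1.600e-03]
 [ 1.000e-04  1.700e-03 -1.000e+00]]
[-5.255e-01  1.747e-01  5.000e-04] [-0.0185  0.4091  0.0007]
```

Request:
send_rows([
  [0,0,0,-0.0375,0.0125,0,0],
  [0,0,0,-0.075,0.025,0,0],
  [0,0,0,-0.1125,0.0374,0,0],
  [0,0,0,-0.15,0.0499,0,0],
  [0,0,0,-0.1875,0.0623,0,0],
  [0,0,0,-0.225,0.0748,0,0],
  [0,0,0,-0.2625,0.0873,0,0],
  [0,0,0,-0.2625,0.0873,0,0],
])

```text
time: 0.77
eef_pos: [408.6, -341.6, 249.2]
tool_rot: [-0.551, 3.092, 0.003]
wrist_force: [-0.1, -1.5, -0.4]
finger_gap: -0.1
gripper_force: 0.0
```

Request:
send_rows([
  [0,0,0,-0.0375,0.0125,0,0],
  [0,0,0,-0.075,0.025,0.015,0],
  [0,0,0,-0.1125,0.0374,0.03,0],
  [0,0,0,-0.15,0.0499,0.045,0],
  [0,0,0,-0.1875,0.0623,0.06,0],
  [0,0,0,-0.225,0.0748,0.075,0],
  [0,0,0,-0.263,0.0874,0.09,0],
  [0,0,0,-0.263,0.0874,0.09,0],
])

```text
time: 1.43
eef_pos: [623.9, -169.1, 154.8]
tool_rot: [0.548, -3.088, -0.005]
wrist_force: [-1.1, -0.5, -1.2]
finger_gap: -0.3
gripper_force: 0.0
```

Run:
```python
from h import *
from station import manip
s=manip.sense();print(s["time"],s["eef_pos"],s["tool_rot"],s["wrist_force"],s["finger_gap"])
im=[]
for n,(x,y) in(("scene",(145,215)),("top",(380,165))):
    c=manip.capture(n);im.append(cv2.resize(c["img"][y-60:y+60,x-50:x+50],(400,480),interpolation=2))
cv2.imwrite("pics/d.png",np.hstack(im)[:,:,::-1])
```

```text
1.4333 [ 623.9226289  -169.08828575  154.83092999] [ 0.54821269 -3.0876194  -0.005246  ] [-1.07814538 -0.53365013 -1.22561791] -0.31868399227189853
```

View pics/d.png

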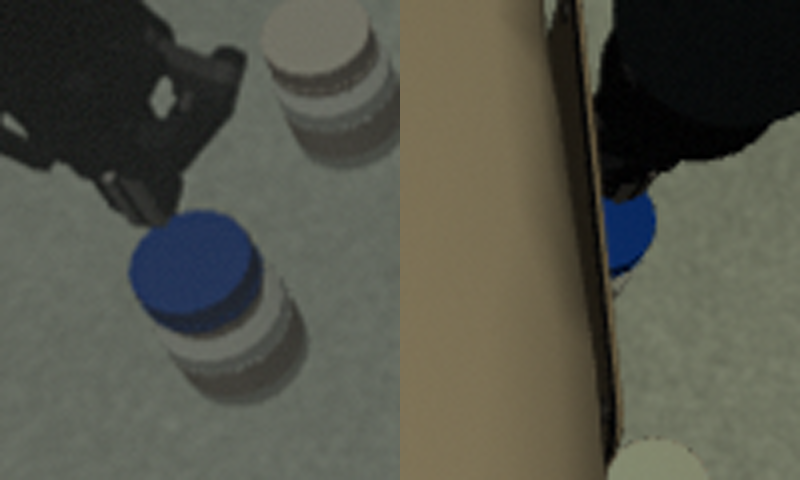

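The shut fingertips stand above and near the lid in both views, and the lid is still raised. I'll let the arm settle.

Request:
send_rows([
  [0,0,0,0,0,0,0],
  [0,0,0,0,0,0,0],
  [0,0,0,0,0,0,0],
])

```text
time: 1.78
eef_pos: [621.5, -174.8, 161.5]
tool_rot: [-0.541, 3.093, -0.001]
wrist_force: [-0.1, -0.7, 0.1]
finger_gap: -0.1
gripper_force: 0.0
```

Request:
send_rows([
  [0,0,0,-0.0005,0.0005,0.008,0],
  [0,0,0,-0.0005,0.0005,0.018,0],
  [0,0,0,-0.0005,0.0005,0.028,0],
  [0,0,0,-0.0005,0.0005,0.036,0],
  [0,0,0,-0.0005,0.0005,0.042,0],
  [0,0,0,-0.0005,0.0005,0.045,0],
  [0,0,0,-0.0005,0.0005,0.045,0],
  [0,0,0,-0.0005,0.0005,0.045,0],
])

```text
time: 2.45
eef_pos: [622.4, -173.1, 115.3]
tool_rot: [0.544, -3.094, 0.0]
wrist_force: [0.5, -0.0, 0.1]
finger_gap: -0.1
gripper_force: 0.0
```

Run:
```python
from h import *
from station import manip
s=manip.sense();print(s["time"],s["eef_pos"],s["tool_rot"],s["wrist_force"],s["finger_gap"])
im=[]
for n,(x,y) in(("scene",(145,215)),):
    c=manip.capture(n);im.append(cv2.resize(c["img"][y-45:y+45,x-60:x+60],(800,600),interpolation=2))
cv2.imwrite("pics/e.png",np.hstack(im)[:,:,::-1])
```

```text
2.45 [ 622.39636131 -173.12345223  115.27652056] [ 5.43787481e-01 -3.09410404e+00  3.68877620e-04] [ 0.49861631 -0.02606515  0.07416105] -0.07976986065890901
```

View pics/e.png

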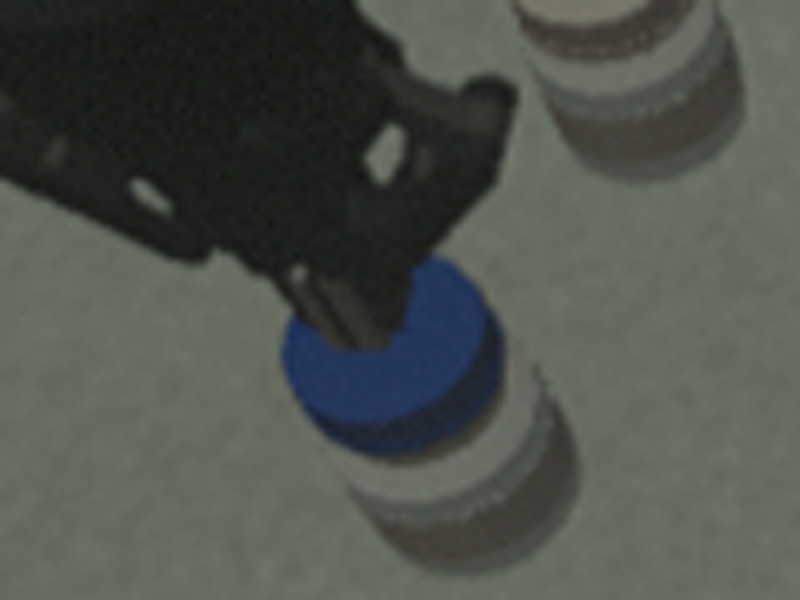

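The tips hover about 10 mm above the centre of the lid. I'll go down slowly while watching the force.

Request:
send_rows([
  [0,0,0,0,0,0.002,0],
  [0,0,0,0,0,0.004,0],
  [0,0,0,0,0,0.006,0],
  [0,0,0,0,0,0.008,0],
  [0,0,0,0,0,0.01,0],
  [0,0,0,0,0,0.0115,0],
  [0,0,0,0,0,0.0125,0],
  [0,0,0,0,0,0.0125,0],
])

```text
time: 3.17
eef_pos: [622.3, -173.1, 102.8]
tool_rot: [-0.544, 3.094, -0.0]
wrist_force: [-0.2, 0.3, 2.3]
finger_gap: 0.0
gripper_force: 0.9
```

Request:
send_rows([
  [0,0,0,0,0,0.001,0],
  [0,0,0,0,0,0.002,0],
  [0,0,0,0,0,0.003,0],
  [0,0,0,0,0,0.004,0],
  [0,0,0,0,0,0.005,0],
  [0,0,0,0,0,0.005,0],
])

```text
time: 3.67
eef_pos: [622.3, -173.1, 97.5]
tool_rot: [0.543, -3.094, -0.0]
wrist_force: [-0.7, 0.5, 1.2]
finger_gap: -0.2
gripper_force: 0.8
```

Request:
send_rows([
  [0,0,0,0,0,0.0005,0],
  [0,0,0,0,0,0.001,0],
  [0,0,0,0,0,0.001,0],
])

```text
time: 3.92
eef_pos: [622.3, -173.1, 97.1]
tool_rot: [-0.544, 3.094, -0.0]
wrist_force: [-0.9, 0.1, 4.9]
finger_gap: -0.3
gripper_force: 2.2
```

Request:
send_rows([
  [0,0,0,0,0,0.0005,0],
  [0,0,0,0,0,0.001,0],
  [0,0,0,0,0,0.001,0],
])

```text
time: 4.17
eef_pos: [622.5, -173.2, 97.1]
tool_rot: [-0.544, 3.093, -0.001]
wrist_force: [-1.9, 1.8, 9.1]
finger_gap: -0.2
gripper_force: 4.5
```

Height holds at 97.1 while the force rises, so the lid is on its hard stop. I'll lift off and check.

Request:
send_rows([
  [0,0,0,0,0,-0.002,0],
  [0,0,0,0,0,-0.006,0],
  [0,0,0,0,0,-0.016,0],
  [0,0,0,0,0,-0.035,0],
  [0,0,0,0,0,-0.06,0],
  [0,0,0,0,0,-0.09,0],
  [0,0,0,0,0,-0.12,0],
  [0,0,0,0,0,-0.14,0],
])

```text
time: 4.83
eef_pos: [622.9, -173.6, 239.8]
tool_rot: [-0.543, 3.091, -0.003]
wrist_force: [-0.3, -0.3, 0.8]
finger_gap: 0.0
gripper_force: 0.0
```

Request:
send_rows([
  [0,0,0,-0.0018,0.04,0,0],
  [0,0,0,-0.0036,0.08,0,0],
  [0,0,0,-0.0054,0.12,0,0],
  [0,0,0,-0.0072,0.16,0,0],
  [0,0,0,-0.008,0.18,0,0],
  [0,0,0,-0.009,0.2,0,0],
  [0,0,0,-0.009,0.2,0,0],
  [0,0,0,-0.009,0.2,0,0],
])

```text
time: 5.5
eef_pos: [562.5, 18.8, 236.5]
tool_rot: [-0.546, 3.093, -0.0]
wrist_force: [0.2, 0.5, -0.3]
finger_gap: -0.5
gripper_force: 0.0
```

Run:
```python
from h import *
from station import manip
s=manip.sense();print(s["time"],s["eef_pos"],s["wrist_force"])
C={n:manip.capture(n) for n in("scene","top")}
B=((105,120,40),(130,255,255));cs=[]
for n,p in(("scene",(145,222)),("top",(380,160))):
    c=C[n];m,st,ce=mask(c["img"],*B,p,24);V=cv2.cvtColor(c["img"],cv2.COLOR_RGB2HSV)[:,:,2]
    t=74 if n=="scene" else 69
    e=cv2.fitEllipse(max(cv2.findContours(((m>0)&(V>t)).astype(np.uint8),0,2)[0],key=cv2.contourArea));print(n,st,e);cs.append(e[0])
print(tri(C["scene"],cs[0],C["top"],cs[1]))
cv2.imwrite("pics/f.png",np.hstack([cv2.resize(C[n]["img"][y-45:y+45,x-40:x+40],(400,450),interpolation=2) for n,x,y in(("scene",150,225),("top",380,165))])[:,:,::-1])
R=Ro.from_rotvec(s["tool_rot"]).as_matrix();print(shift(R,s["eef_pos"],[499.7,217.2,160]))
```

```text
5.5 [562.50688346  18.81826546 236.47580198] [ 0.20497272  0.49499337 -0.33238629]
scene [130 211  29  25 564] ((143.76397705078125, 223.09970092773438), (22.30646514892578, 30.03693199157715), 66.86038970947266)
top [366 149  27  26 513] ((379.3144836425781, 160.67813110351562), (23.31133270263672, 25.178606033325195), 112.66970825195312)
(array([ 622.03756019, -173.81701559,   75.18452982]), np.float64(0.08883528207122118))
[-0.0089  0.2079  0.0764]
```

View pics/f.png

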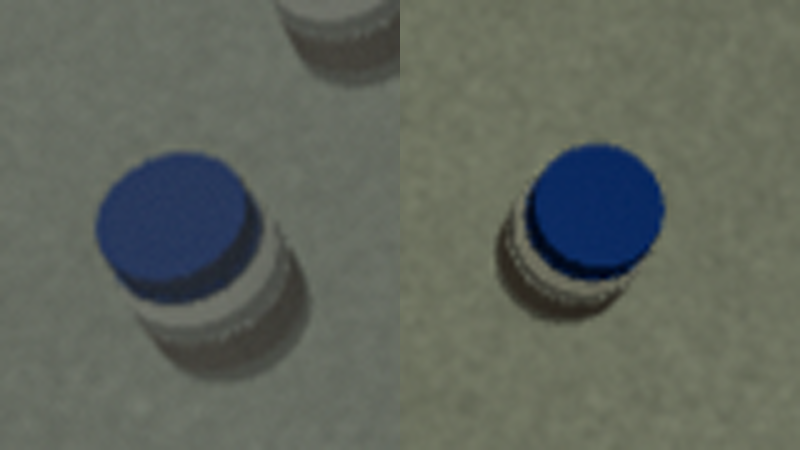

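The lid is down on the shoulder (measured drop about 10 mm) and the jar hasn't moved. Now to the green key, high first and then down.

Request:
send_rows([
  [0,0,0,-0.0018,0.04,0,0],
  [0,0,0,-0.0036,0.08,0,0],
  [0,0,0,-0.005,0.12,0.01,0],
  [0,0,0,-0.007,0.16,0.03,0],
  [0,0,0,-0.008,0.19,0.05,0],
  [0,0,0,-0.009,0.208,0.07,0],
  [0,0,0,-0.009,0.208,0.08,0],
  [0,0,0,-0.009,0.208,0.08,0],
])

```text
time: 6.27
eef_pos: [499.0, 215.9, 153.0]
tool_rot: [0.543, -3.089, 0.003]
wrist_force: [-0.6, -0.2, 0.6]
finger_gap: 0.1
gripper_force: 0.0
```

Request:
send_rows([
  [0,0,0,0,0,0.01,0],
  [0,0,0,0,0,0.025,0],
  [0,0,0,0,0,0.04,0],
  [0,0,0,0,0,0.05,0],
  [0,0,0,0,0,0.055,0],
  [0,0,0,0,0,0.055,0],
  [0,0,0,0,0,0.055,0],
  [0,0,0,0,0,0.055,0],
])

```text
time: 6.93
eef_pos: [500.9, 216.7, 101.8]
tool_rot: [-0.543, 3.093, 0.001]
wrist_force: [1.2, 0.7, 0.3]
finger_gap: 0.0
gripper_force: 0.0
```

Run:
```python
from h import *
from station import manip
s=manip.sense();R=Ro.from_rotvec(s["tool_rot"]).as_matrix();print(s["eef_pos"],shift(R,s["eef_pos"],[499.7,217.2,83]))
C={n:manip.capture(n) for n in("scene","top")}
cv2.imwrite("pics/g.png",np.hstack([cv2.resize(C[n]["img"][y-45:y+45,x-40:x+40],(400,450),interpolation=2) for n,x,y in(("scene",374,235),("top",190,223))])[:,:,::-1])
```

```text
[500.89492308 216.72041191 101.79915315] [0.001  0.0009 0.0188]
```

View pics/g.png

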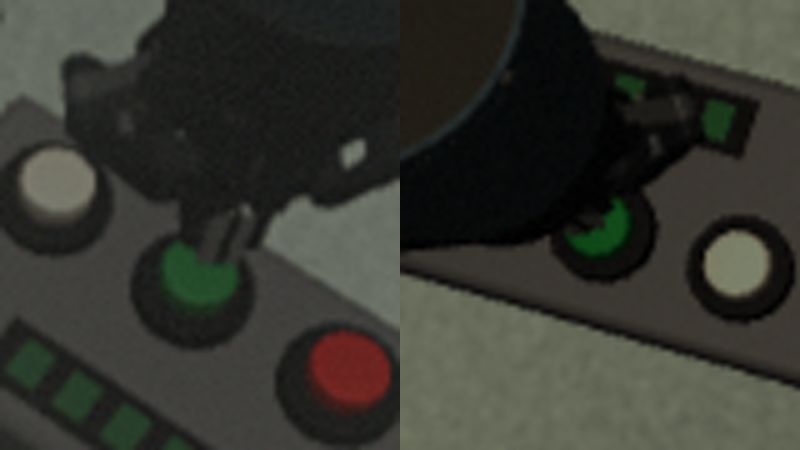

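The tips stand over the green key, about 25 mm above it, clear of red and white. Pressing down now.

Request:
send_rows([
  [0,0,0,0.0005,0.0005,0.005,0],
  [0,0,0,0.0005,0.0005,0.01,0],
  [0,0,0,0.0005,0.0005,0.015,0],
  [0,0,0,0.0005,0.0005,0.02,0],
  [0,0,0,0.0005,0.0005,0.022,0],
  [0,0,0,0.0005,0.0005,0.022,0],
])

```text
time: 7.53
eef_pos: [499.0, 216.7, 77.9]
tool_rot: [0.543, -3.093, 0.001]
wrist_force: [-1.1, -0.0, -0.0]
finger_gap: -0.2
gripper_force: 0.0
```

Request:
send_rows([
  [0,0,0,0,0,0.0015,0],
  [0,0,0,0,0,0.003,0],
  [0,0,0,0,0,0.0045,0],
  [0,0,0,0,0,0.006,0],
  [0,0,0,0,0,0.007,0],
  [0,0,0,0,0,0.007,0],
  [0,0,0,0,0,0.007,0],
])

```text
time: 8.12
eef_pos: [499.7, 217.0, 72.1]
tool_rot: [-0.544, 3.094, 0.0]
wrist_force: [-0.7, -0.4, 2.7]
finger_gap: -0.1
gripper_force: 1.7
```

Request:
send_rows([
  [0,0,0,0,0,0.001,0],
  [0,0,0,0,0,0.0015,0],
  [0,0,0,0,0,0.002,0],
  [0,0,0,0,0,0.002,0],
])

```text
time: 8.45
eef_pos: [499.8, 217.0, 71.0]
tool_rot: [-0.544, 3.093, 0.0]
wrist_force: [-3.4, -0.7, 10.1]
finger_gap: -0.0
gripper_force: 5.2
```

Request:
send_rows([
  [0,0,0,0,0,0.0005,0],
  [0,0,0,0,0,0.001,0],
  [0,0,0,0,0,0.001,0],
])

```text
time: 8.7
eef_pos: [499.8, 217.0, 70.8]
tool_rot: [-0.544, 3.092, 0.0]
wrist_force: [-5.9, -2.1, 17.1]
finger_gap: -0.2
gripper_force: 8.2
```

Height holds at about 71 (tips at 52) with the force rising to 17 N, so the key is on its hard stop. Withdrawing.

Request:
send_rows([
  [0,0,0,0,0,-0.003,0],
  [0,0,0,0,0,-0.007,0],
  [0,0,0,0,0,-0.015,0],
  [0,0,0,0,0,-0.03,0],
  [0,0,0,0,0,-0.06,0],
  [0,0,0,0,0,-0.09,0],
  [0,0,0,0,0,-0.12,0],
  [0,0,0,0,0,-0.16,0],
])

```text
time: 9.37
eef_pos: [498.1, 216.3, 228.3]
tool_rot: [0.542, -3.09, 0.002]
wrist_force: [1.1, 1.1, -0.8]
finger_gap: 0.5
gripper_force: 0.0
```

Request:
send_rows([
  [0,0,0,0,0.03,0,0],
  [0,0,0,0,0.06,0,0],
  [0,0,0,0,0.09,0,0],
  [0,0,0,0,0.11,0,0],
  [0,0,0,0,0.12,0,0],
  [0,0,0,0,0.12,0,0],
  [0,0,0,0,0.12,0,0],
  [0,0,0,0,0.12,0,0],
])

```text
time: 10.03
eef_pos: [458.8, 329.0, 228.7]
tool_rot: [0.543, -3.094, 0.001]
wrist_force: [0.3, -0.4, -0.8]
finger_gap: -0.0
gripper_force: 0.0
```

Run:
```python
from h import *
from station import manip
s=manip.sense();print(s["time"],s["eef_pos"],s["wrist_force"])
cv2.imwrite("pics/z.png",manip.capture("scene")["img"][:,:,::-1])
```

```text
10.0333 [458.80682373 328.97525628 228.74354702] [ 0.30261091 -0.38745892 -0.8258425 ]
```

View pics/z.png

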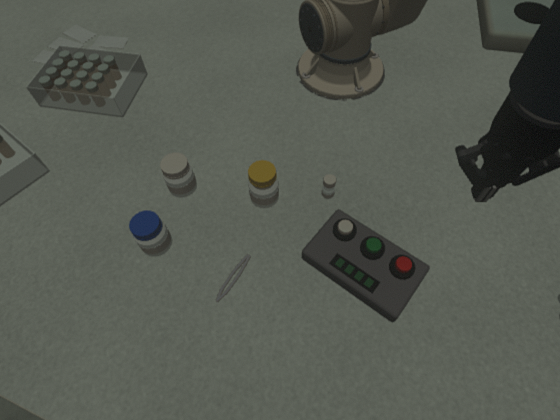

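Everything stands where it was: the lid at (146,224) is home, the green key at (374,245) is up again, and the arm is clear.

```bash
python3 -c "
from station import manip
print(manip.sign_off())"
```

```text
the job is handed in; nothing more can be done
None
```

The blue lid was pressed fully home, then the green key was pressed to its stop and came back up; the arm withdrew clear, nothing else moved in the final picture, and the job was handed in after about 10 s.

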